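Set the rotation stage to its target line and lock it

TASK

On the bench stands a rotation stage: a black dial inside a pale graduated collar. With a fingertip, push the dial round by its upright fin until the white index line on the dial lines up with the one long, arrow-headed line on the collar, and only then press the round steel lock button beside the dial fully down. Do not pinch the fin or lift the dial, and leave the glassware and other small things around the stage where they stand.

Things in the scene. Friction and masses are not known exactly. Their poses are not given: they have to be found in the camera images.
- stage_base: fixed grey base plate of the rotation stage, 200 x 270 x 12 mm (its x by y). Origin on its underside, on the bench mat (4 mm thick, top at z = 0.004), directly under the dial axis; the plate spans x -100..100, y -165..105 mm in its own frame; z up. Place and yaw (-0.35..0.35 rad) vary.
- collar: fixed pale metal scale collar round the dial, ring of 145 mm inner and 194 mm outer diameter, underside at 12 mm and top at 30 mm above the mat. Origin on the dial axis; its x axis points along the target line. Short black lines (7 mm) every 15 degrees, and one long thick arrow-headed line across the whole ring: the target line. Its angle varies; it does not move.
- target_line (a point): inner end of the collar's long arrow-headed target line, 72 mm from the dial axis, 30 mm above the mat.
- dial (a joint): dial angle about its vertical axis, rad, growing anticlockwise seen from above, range -2.8..2.8. At 0 the index line points along +x of stage_base, the fin lies on its -x side. Starts at -1.1..-0.2; the target line lies at 0.4..1.2 (yaw of collar minus yaw of stage_base), so it is turned anticlockwise. Steady friction of 0.09 N m (2 N at the fin), no spring: stays where left.
- index_mark (a point): outer end of the white index line on the dial (line 3 mm wide, 40 mm long), 72 mm from the axis, 32 mm above the mat; turns with the dial. On the line means that this point and target_line coincide seen from above.
- dial_center (a point): centre of the dial's top face (black disc, 141 mm in diameter, top 32 mm above the mat), on the axis. A low steel hub, 22 mm wide, rises 3 mm above it. The dial only rests on its spindle: pulled upward it would lift.
- fin_mid (a point): middle of the upright metal fin on the dial: a radial plate opposite the index line, 36 mm long (24 to 60 mm from the axis), 10 mm thick, rising 28 mm above the dial face (32 to 60 mm above the mat). This point is 42 mm from the axis and 46 mm above the mat.
- fin_a: one half of the fin's thickness (5 mm, one flat face), on the side of the dial's -y; same material as the other half. With the index line pointing away from the robot this is the robot's right-hand face.
- fin_b: the other half of the fin's thickness (5 mm), on the side of the dial's +y; the face to push for turning the dial anticlockwise.
- lock (a joint): travel of the lock button in m: 0 up, 0.008 fully down. It yields at about 4 to 5 N, has no spring and stays where it is pressed.
- lock_top (a point): centre of the top of the lock button, a steel cylinder 28 mm in diameter, at x 0, y -135 mm in the frame of stage_base; its top is 46 mm above the mat when up and 38 mm when down. It stands in a black boss, 40 mm wide and 34 mm high.
- beaker: loose glass beaker, 53 mm wide, 70 mm tall, just beyond the +y edge of the base plate; bystander, origin under its centre.
- vial_b: loose glass vial with black cap, 30 mm wide, 68 mm tall, beyond the +y edge of the base plate; bystander.
- vial_a: loose glass vial with black cap, 29 mm wide, 64 mm tall, behind the base plate; bystander.
- filter_carton: loose small carton, 70 x 70 x 50 mm, behind the base plate; bystander.
- vial_c: loose glass vial with white cap, 25 mm wide, 60 mm tall, beyond the -y edge of the base plate; bystander.
- petri_dish: loose petri dish, 61 mm wide, 16 mm high, beyond the -y edge of the base plate; bystander.
- tube_cap: loose tube cap, 34 mm wide, 16 mm high, lying on the base plate 60 to 75 mm behind (+x of) the lock button; bystander.

How it is judged:
On the way, in this order (a step that is already met when the one before it is completed fails the run):
1. the index line stands on the target line, the lock button still up (horizontal distance between index_mark and target_line below 0.004 m and value of joint lock below 0.002 m), for 0.2 s.
2. the lock button is pressed down with the index line on the target line (horizontal distance between index_mark and target_line below 0.004 m and value of joint lock above 0.0065 m), for 0.2 s.
At the end, for the whole second after the job is handed in: The end of the index line is within 4 mm of the end of the target line seen from above, the dial is at rest and seated, and the lock button is down by at least 6.5 of its 8 mm (all of step 2 and velocity of joint dial between -0.02 and 0.02 rad/s and distance of dial_center from where it was at the start of the episode below 0.003 m); the robot touches nothing.
It fails at once if the lock button is pressed while the index line is off the target line (horizontal distance between index_mark and target_line above 0.006 m and value of joint lock above 0.004 m).
It fails at once if the dial is lifted off its seat by more than 4 mm (distance of dial_center from where it was at the start of the episode above 0.004 m).
It fails at once if the fin is pinched: the fingers press on both of its faces (contact force between the fingers and fin_a above 1 N and contact force between the fingers and fin_b above 1 N).
It fails at once if a bystander is moved by more than 20 mm (distance of any of beaker, vial_b, vial_a, filter_carton, vial_c, petri_dish, tube_cap from where it was at the start of the episode above 0.02 m).
It also fails if it takes over 42 s, if anything falls off the work surface, if the arm or the gripper's body presses on something with over 40 N, if the wrist force passes 120 N, or if a joint passes its speed limit or range.

ROBOT

A 7-joint arm with a two-finger parallel gripper is mounted at the origin on a cart in front of the work surface, level with it; the furniture and walls round the work are solid. World frame = base frame: x ahead of the robot, y to its left, z up, the work surface at z = 0. Lengths are in m, angles in rad, forces in N, time in s.
With the tool pointing down it reaches from about 0.425 to 0.95 m from the base axis. Payload 4.7 kg.
Tool frame: the origin (TCP) lies midway between the tips of the shut fingers; the grasp point (between the pads) lies 19 mm behind it; z points along the fingers, y is the line along which they close (so a half turn about z gives the same grasp; the last joint's range is limited). The gripper opens to 87 mm and grips with 3 to 60 N. Pads are 19 mm wide; open, the fingers measure 117 mm over their backs; the gripper's body (75 mm by 190 mm) begins 51 mm behind the grasp point.
Start: joints at [-1.317, 0.469, -0.049, 1.532, 0.024, 1.141, -0.082], TCP at [0.188, 0.648, 0.223] pointing down, gripper open.
Joint ranges: [-2.59, 2.59], [-0.33, 1.99], [-1.39, 1.29], [0.1, 2.45], [-1.04, 4.18], [0.21, 1.99], [-2.66, 2.66]. Speed limits (rad/s): [2.57, 2.57, 3.14, 3.14, 3.14, 3.14, 3.14].

INTERFACE

Orientations are given as [roll, pitch, yaw] about the fixed x, y, z axes, in that order (R = Rz(yaw) Ry(pitch) Rx(roll)).
In Python, from bench import ctrl gives the robot as it stands.
- The arm moves only by the tool apply_moves, never from a script. Its arguments are lists of equal length, an entry for each row: "offset": the shift along the tool's x, y, z in cm, a list of three; "turn": the turn about the tool's z in rad; "claw": the gripper command: -1 is shut, 1 is fully open, values between are in proportion. A call has exactly 5 rows; each row is the pose to reach, as a shift and turn from the pose commanded when the call began, along the tool's axes at that moment; what a row does not reach only later rows make up. A row lasts 1/8 s, in which the tool goes at most 62.5 mm and 10.7 degrees, less where a joint would pass 70% of its speed; a pose out of reach is approached as far as the arm can. A call with a gripper value outside its range is refused whole. The fingers move at their own pace and stop on an object; the grip force is fixed at half the most. Time passes only in rows, so rows that repeat a pose let the fingers close, or fill a call up. It gives the time, the measured TCP pose, the force, the opening and the grip force at its end, in the units of the state.
- ctrl.read_state(): the state, without advancing time (a new reading comes with each control period).
- ctrl.get_image(name): name is "scene" or "top" or "wrist"; returns a dict with "pixels" (384x512x3 uint8, red, green, blue), "z_map" (384x512 float32, m along the optical axis (not along the pixel's ray), 0 where there is no reading), "mtx" (3x3 intrinsics, pixels), "rvec" (rotation vector, rad) and "tvec" (3), from world to camera coordinates, as OpenCV has them. Camera axes: x right, y down, z forward; pixel columns grow to the right and rows downward; lengths in m; the calibration is good to about 2 mm. A picture is of the moment at which its call begins.
- ctrl.hand_in(): hands the job in; it is judged then, once.
Trained networks look in the newest picture that a camera, given by its name, has taken for a name from the list of things; names that differ only in an ending like _2 or _b are one class to them, and where a whole thing is asked for, a point or a joint stands for the part that bears it (a point fixed in the world has none). Each returns a list of dicts, best first, with "conf" (0 to 1); they miss things now and then, are a little off and sometimes report something else, mostly with a low value. They report only what shows in the picture. A call takes as long as a camera call.
- ctrl.boxes_of(target, camera): "at" ([column, row] in pixels, amid what is visible of it).
- ctrl.masks_of(target, camera): "region" (384x512 bool, what is visible of it) and "at" ([column, row] in pixels, amid what is visible of it).
- ctrl.tip_of(target, camera): "at" ([column, row] in pixels: a listed point, or the origin of a listed thing).
The state is a dict: "time": time; "q": joint angles; "dq": joint speeds; "joint_torque": joint torques, N m; "position": TCP position; "ee_rot": TCP orientation; "wrist_force": force on the tool from outside, world axes, zero at the start; "moment": the same for the moment, N m; "gripper_width": opening from 0.0 (shut) to 1.0 (fully open); "finger_force": force on a finger pad.
Only numpy, scipy, OpenCV 4.12 (cv2) and the standard library are available. Lean on these libraries where they do the work, as an engineer would, in place of code of your own. Each camera call takes 0.05 s, during which the arm holds its last target. There are 200 camera calls.

## Working session

There is one attempt and no reset: what is moved stays moved. The work goes in short steps, Python scripts to look and compute and a tool call to move; the robot and the scene stay as the last step left them, time stands still between calls to the robot, and variables do not carry over. Pictures are saved under pics/ and viewed, at most 10 in all, crops included, and the job is handed in when it is done.

Besides the shell and the picture viewer there is one more tool, called by a JSON object that holds its "name" and its "arguments", one argument or row to a line. apply_moves: Moves the arm, as the interface text tells. Its arguments: {"type":"object","properties":{"offset":{"type":"array"},"turn":{"type":"array"},"claw":{"type":"array"}},"required":["offset","turn","claw"]}

```bash
mkdir -p pics; cat > h.py <<'E'
import numpy as np, cv2
from bench import ctrl
def backproj(im,uv,z=None):
    R,_=cv2.Rodrigues(np.array(im["rvec"],float)); t=np.array(im["tvec"],float).ravel(); K=np.array(im["mtx"])
    d=R.T@np.linalg.inv(K)@np.array([uv[0],uv[1],1.]); c=-R.T@t
    if z is None:
        return c+d*im["z_map"][int(round(uv[1])),int(round(uv[0]))]
    return c+d*(z-c[2])/d[2]
def save(im,n): cv2.imwrite("pics/"+n,cv2.cvtColor(im["pixels"],cv2.COLOR_RGB2BGR))
E
python3 - <<'E'
from h import *
s=ctrl.read_state();print({k:np.round(s[k],3) for k in s})
for c in("top","scene"):
    im=ctrl.get_image(c);save(im,c+"0.png")
    for n,z in(("dial_center",.036),("index_mark",.036),("target_line",.034),("fin_mid",.05),("lock_top",.05)):
        for r in ctrl.tip_of(n,c)[:2]: print(c,n,round(r["conf"],2),np.round(r["at"],1),np.round(backproj(im,r["at"],z),4))
E
```

```text
{'time': np.float64(0.0), 'q': array([-1.317,  0.469, -0.049,  1.534,  0.024,  1.141, -0.082]), 'dq': array([-0.001,  0.001, -0.001, -0.002, -0.   , -0.   ,  0.002]), 'joint_torque': array([-0.0000e+00, -5.0798e+01, -8.1000e-02, -2.3615e+01, -6.1000e-02,
        3.8000e-02,  0.0000e+00]), 'position': array([0.188, 0.648, 0.222]), 'ee_rot': array([-3.14 ,  0.   ,  2.859]), 'wrist_force': array([-0.632,  0.098,  0.835]), 'moment': array([-0.051,  0.02 ,  0.024]), 'finger_force': np.float64(0.0), 'gripper_width': np.float64(0.997)}
top dial_center 0.78 [261.8 199.9] [0.5221 0.0247 0.036 ]
top index_mark 0.63 [278.8 177.4] [ 0.5745 -0.015   0.036 ]
top index_mark 0.63 [235.6 155.7] [0.6262 0.0854 0.036 ]
top target_line 0.83 [236.7 185.1] [0.557  0.0827 0.034 ]
top target_line 0.64 [282.3 181.9] [ 0.5642 -0.0231  0.034 ]
top fin_mid 0.64 [247.4 221.1] [0.4726 0.0576 0.05  ]
top lock_top 0.7 [318.8 192.4] [ 0.5374 -0.1047  0.05  ]
top lock_top 0.34 [280.6 181.1] [ 0.5636 -0.0182  0.05  ]
scene dial_center 0.65 [280.5 219.1] [0.5042 0.0301 0.036 ]
scene index_mark 0.68 [275.4 202.5] [ 0.5593 -0.007   0.036 ]
scene index_mark 0.27 [280.9 221.4] [0.4975 0.0355 0.036 ]
scene target_line 0.84 [249.3 220.7] [0.5483 0.0833 0.034 ]
scene fin_mid 0.94 [281.3 222.2] [0.4815 0.0503 0.05  ]
scene lock_top 0.54 [306.1 184.2] [ 0.5516 -0.1028  0.05  ]
```

```bash
python3 - <<'E'
import cv2
a=cv2.imread("pics/top0.png")[110:270,160:360];cv2.imwrite("pics/topc.png",cv2.resize(a,(750,600),interpolation=cv2.INTER_CUBIC))
E
```

```text
(no output)
```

View pics/topc.png

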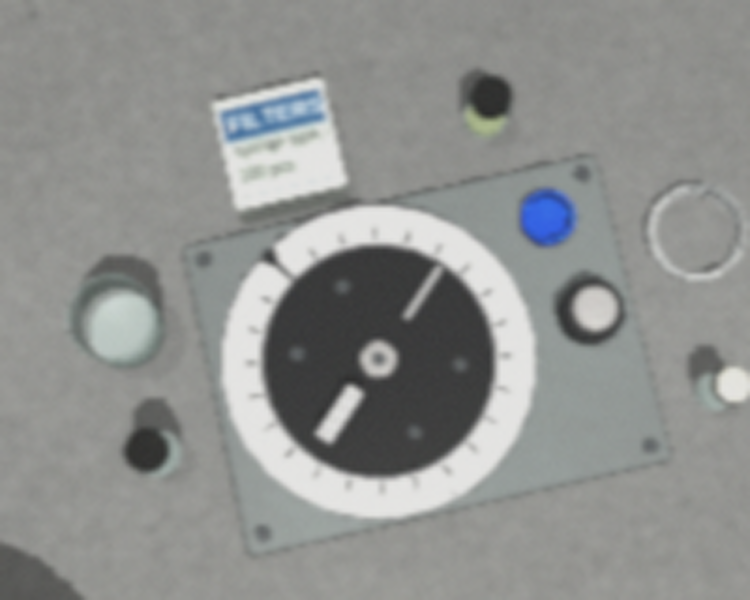

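View pics/scene0.png

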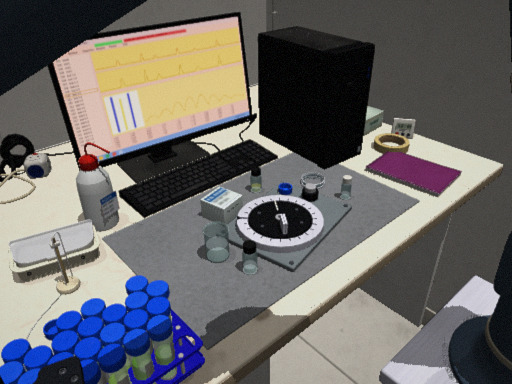

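The top view shows the dial hub at pixel (261,205), the index end near (277.5,181), the target line at upper left near (237,183) and the button near (318,192). The fin points toward the robot and to the left.

```bash
cat > meas.py <<'E'
from h import *
from scipy.optimize import least_squares
def measure(im):
    px=im["pixels"].astype(int); g=px.sum(2)/3; 
    # collar: bright region round the known centre
    m=(px.min(2)>175).astype(np.uint8)
    n,l,st,ce=cv2.connectedComponentsWithStats(m,connectivity=8)
    yy,xx=np.mgrid[:384,:512]
    best=max(range(1,n),key=lambda i:st[i,4] if (abs(ce[i]-[261,205])<25).all() else 0)
    cs,_=cv2.findContours((l==best).astype(np.uint8),cv2.RETR_EXTERNAL,cv2.CHAIN_APPROX_NONE)
    c=max(cs,key=len)[:,0,:].astype(float); h=cv2.convexHull(c.astype(np.float32))[:,0,:]
    P=np.array([backproj(im,p,.034)[:2] for p in h])
    f=least_squares(lambda v:np.hypot(*(P-v[:2]).T)-v[2],[.5,.03,.097],loss="soft_l1",f_scale=.001)
    return f.x
def polar(im,c,z,r0,r1,n=720):
    R,_=cv2.Rodrigues(np.array(im["rvec"],float))
    a=np.linspace(-np.pi,np.pi,n,endpoint=False); r=np.linspace(r0,r1,25)
    A,Rr=np.meshgrid(a,r)
    p=np.stack([c[0]+Rr*np.cos(A),c[1]+Rr*np.sin(A),np.full(A.shape,z)],-1).reshape(-1,3)
    uv,_=cv2.projectPoints(p,np.array(im["rvec"],float),np.array(im["tvec"],float),np.array(im["mtx"],float),None)
    uv=uv.reshape(*A.shape,2).astype(np.float32)
    return a,cv2.remap(im["pixels"].mean(2).astype(np.float32),uv[...,0],uv[...,1],cv2.INTER_CUBIC).mean(0)
def peak(a,v,sign,w=.12):
    v=sign*v; i=np.argmax(v); d=np.angle(np.exp(1j*(a-a[i]))); k=abs(d)<w
    wt=np.clip(v[k]-np.median(v)-.25*(v[i]-np.median(v)),0,None); return a[i]+(d[k]*wt).sum()/wt.sum()
def angles(im,c):
    return peak(*polar(im,c,.036,.040,.066),1), peak(*polar(im,c,.034,.077,.093),-1)
E
python3 - <<'E'
from meas import *
im=ctrl.get_image("top"); v=measure(im); print(v)
c=v[:2]
a,p=polar(im,c,.036,.038,.066); print("bright on dial",[(round(a[i],2),round(float(p[i]))) for i in range(0,720,24)])
i,t=angles(im,c);print(i,t, "target pt",c+.072*np.array([np.cos(t),np.sin(t)]))
R,_=cv2.Rodrigues(np.array(im["rvec"],float));print("cam",-R.T@np.ravel(im["tvec"]))
hub=backproj(im,(378/3.75+160,358/3.75+110),.039);fin=backproj(im,(340/3.75+160,413/3.75+110),.064);print(hub,fin)
print("lock",[ (r["conf"],backproj(im,r["at"],.05)) for r in ctrl.boxes_of("lock_top","top")[:2]], backproj(im,(597/3.75+160,308/3.75+110),.05))
for n in("beaker","vial_b","tube_cap","petri_dish"):
    print(n,[(round(r["conf"],2),np.round(r["at"]),np.round(backproj(im,r["at"],.03),3)) for r in ctrl.boxes_of(n,"top")[:2]])
E
```

```text
[0.50880714 0.02779071 0.09654485]
bright on dial [(np.float64(-3.14), 64), (np.float64(-2.93), 64), (np.float64(-2.72), 71), (np.float64(-2.51), 63), (np.float64(-2.3), 62), (np.float64(-2.09), 62), (np.float64(-1.88), 61), (np.float64(-1.68), 68), (np.float64(-1.47), 60), (np.float64(-1.26), 60), (np.float64(-1.05), 59), (np.float64(-0.84), 59), (np.float64(-0.63), 129), (np.float64(-0.42), 58), (np.float64(-0.21), 59), (np.float64(0.0), 58), (np.float64(0.21), 58), (np.float64(0.42), 68), (np.float64(0.63), 58), (np.float64(0.84), 58), (np.float64(1.05), 58), (np.float64(1.26), 59), (np.float64(1.47), 70), (np.float64(1.68), 59), (np.float64(1.88), 60), (np.float64(2.09), 60), (np.float64(2.3), 61), (np.float64(2.51), 180), (np.float64(2.72), 65), (np.float64(2.93), 63)]
2.511217129125462 0.8059633142310709 target pt [0.55866113 0.07973857]
cam [0.41504706 0.03765588 1.02884471]
[0.50897959 0.02709277 0.039     ] [0.47392237 0.05005297 0.064     ]
lock [(0.65, array([0.46340108, 0.16482081, 0.05      ])), (0.57, array([ 0.5724811 , -0.00212194,  0.05      ]))] [ 0.53797472 -0.10561852  0.05      ]
beaker [(0.92, array([192., 196.]), array([0.534, 0.186, 0.03 ]))]
vial_b [(0.71, array([287., 141.]), array([ 0.663, -0.035,  0.03 ])), (0.56, array([354., 210.]), array([ 0.498, -0.189,  0.03 ]))]
tube_cap [(0.75, array([303., 167.]), array([ 0.599, -0.072,  0.03 ])), (0.29, array([288., 139.]), array([ 0.666, -0.039,  0.03 ]))]
petri_dish [(0.63, array([302., 168.]), array([ 0.597, -0.07 ,  0.03 ])), (0.53, array([348., 158.]), array([ 0.62 , -0.177,  0.03 ]))]
```

```bash
cat > plan.py <<'E'
from h import *
from scipy.spatial.transform import Rotation as Ro
C=np.array([.5088,.0277]); TGT=.806; LOCK=np.array([.538,-.1056])
def rel(p,yaw,s=None):
    s=s or ctrl.read_state(); R=Ro.from_euler("xyz",s["ee_rot"]).as_matrix()
    d=R.T@(np.array(p)-s["position"]); t=-np.angle(np.exp(1j*(yaw-s["ee_rot"][2])))
    return np.round(100*d,2).tolist(),round(float(t),3)
def tip(phi,d,r=.042,z=.046):  # tool pose beside the fin at fin angle phi, d behind its mid-plane
    return [*(C+r*np.array([np.cos(phi),np.sin(phi)])-d*np.array([-np.sin(phi),np.cos(phi)])),z],phi-np.pi/2
E
python3 - <<'E'
from plan import *; from meas import *
im=ctrl.get_image("top");a,p=polar(im,C,.036,.04,.066);k=abs(a+.63)<.3
print("index",peak(a[k],p[k],1),"t",angles(im,C)[1])
p,y=tip(2.51,.03,z=.16);print(p,y,rel(p,y))
E
```

```text
index -0.5812408995015346 t 0.8065978347600956
[np.float64(0.4926152239667793), np.float64(0.07671074397266872), 0.16] 0.9392036732051032 ([-45.17, -46.39, 6.25], 1.92)
```

{"name": "apply_moves", "arguments": {
  "offset": [
    [-4.3,-4.4,0],
    [-8.6,-8.8,0],
    [-12.9,-13.2,0],
    [-17.2,-17.6,0],
    [-21.5,-22,0]
  ],
  "turn": [0.18,0.36,0.54,0.72,0.9],
  "claw": [-1,-1,-1,-1,-1]
}}

```text
time: 1.58
position: [0.3342, 0.3752, 0.2229]
ee_rot: [3.141, -0.001, 1.953]
wrist_force: [1.0, 0.5, 0.1]
gripper_width: 0.517
finger_force: 0.0
```

```bash
python3 - <<'E'
from plan import *
s=ctrl.read_state();print(s["position"],s["ee_rot"])
p,y=tip(2.56,.03,z=.12);print(rel(p,y,s))
E
```

```text
[0.33424701 0.37522848 0.22290121] [ 3.14069448e+00 -6.99145344e-04  1.95302798e+00]
([-33.6, 3.29, 10.27], 0.964)
```

{"name": "apply_moves", "arguments": {
  "offset": [
    [-6,0.6,0],
    [-12,1.2,0],
    [-18,1.8,0],
    [-24,2.4,0],
    [-29,2.9,3]
  ],
  "turn": [0.18,0.36,0.54,0.72,0.9],
  "claw": [-1,-1,-1,-1,-1]
}}

```text
time: 2.2
position: [0.4728, 0.118, 0.1945]
ee_rot: [3.138, -0.006, 1.052]
wrist_force: [1.4, 0.3, 0.0]
gripper_width: 0.014
finger_force: 0.0
```

```bash
python3 - <<'E'
from plan import *
s=ctrl.read_state();print(s["position"],s["ee_rot"])
for z in(.12,.046):
    p,y=tip(2.56,.03,z=z);print(rel(p,y,s))
E
```

```text
[0.4728043  0.11797861 0.19451057] [ 3.13773093 -0.00593399  1.05192549]
([-2.84, 3.57, 7.45], 0.063)
([-2.89, 3.54, 14.85], 0.063)
```

{"name": "apply_moves", "arguments": {
  "offset": [
    [-2.8,3.5,3],
    [-2.8,3.5,7],
    [-2.8,3.5,7],
    [-2.8,3.5,7],
    [-2.8,3.5,7]
  ],
  "turn": [0.06,0.06,0.06,0.06,0.06],
  "claw": [-1,-1,-1,-1,-1]
}}

```text
time: 2.82
position: [0.4878, 0.0789, 0.1241]
ee_rot: [3.14, -0.003, 1.0]
wrist_force: [0.2, 0.4, -0.3]
gripper_width: 0.005
finger_force: 0.0
```

```bash
python3 - <<'E'
from plan import *
s=ctrl.read_state();print(s["position"],s["ee_rot"])
for z in(.12,.046):
    p,y=tip(2.56,.03,z=z);print(rel(p,y,s))
a=ctrl.get_image("scene");save(a,"s1.png")
b=ctrl.get_image("wrist");save(b,"w1.png")
A=cv2.resize(cv2.imread("pics/s1.png")[140:290,180:380],(400,300));B=cv2.resize(cv2.imread("pics/w1.png"),(400,300))
cv2.imwrite("pics/c1.png",np.hstack([A,B]))
E
```

```text
[0.48780241 0.07891116 0.1241179 ] [ 3.13997446e+00 -2.90348771e-03  1.00025495e+00]
([-0.13, 0.37, 0.41], 0.011)
([-0.15, 0.35, 7.81], 0.011)
```

View pics/c1.png

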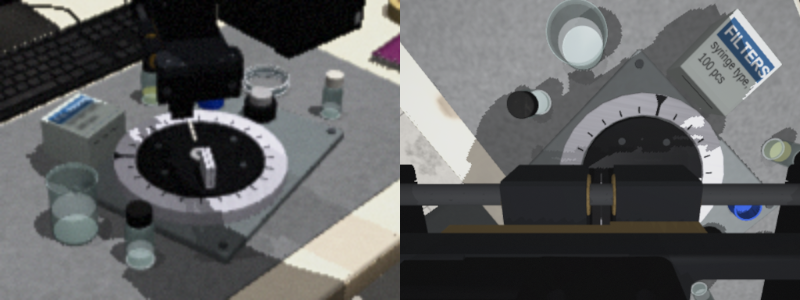

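The crop shows the shut gripper above the dial with the fin at (208,168) clear of it, and the vials and beaker are clear too. Descending beside the fin now.

{"name": "apply_moves", "arguments": {
  "offset": [
    [-0.1,0.4,3.5],
    [-0.1,0.4,6],
    [-0.1,0.4,7.6],
    [-0.1,0.4,7.6],
    [-0.1,0.4,7.6]
  ],
  "turn": [0.01,0.01,0.01,0.01,0.01],
  "claw": [-1,-1,-1,-1,-1]
}}

```text
time: 3.55
position: [0.4904, 0.0751, 0.0474]
ee_rot: [3.141, -0.001, 0.989]
wrist_force: [-0.1, 0.2, 0.1]
gripper_width: 0.002
finger_force: 0.0
```

```bash
python3 - <<'E'
from plan import *
s=ctrl.read_state();print(s["position"],s["ee_rot"],s["wrist_force"])
for ph in(2.56,2.7,2.84,2.98,3.12,3.26):
    p,y=tip(ph,.015);print(ph,rel(p,y,s))
E
```

```text
[0.49035831 0.07509193 0.0473547 ] [ 3.14057511e+00 -1.36050224e-03  9.88821203e-01] [-0.06433509  0.24899947  0.10381266]
2.56 ([-1.45, -0.06, 0.13], -0.0)
2.7 ([-2.05, -0.22, 0.13], -0.14)
2.84 ([-2.67, -0.31, 0.13], -0.28)
2.98 ([-3.29, -0.3, 0.13], -0.42)
3.12 ([-3.91, -0.21, 0.13], -0.56)
3.26 ([-4.51, -0.03, 0.13], -0.7)
```

{"name": "apply_moves", "arguments": {
  "offset": [
    [-1.4,-0.1,0],
    [-2.0,-0.2,0],
    [-2.6,-0.3,0],
    [-3.0,-0.3,0],
    [-3.3,-0.3,0]
  ],
  "turn": [0,-0.14,-0.26,-0.35,-0.42],
  "claw": [-1,-1,-1,-1,-1]
}}

```text
time: 4.18
position: [0.4695, 0.0491, 0.0474]
ee_rot: [3.139, -0.002, 1.411]
wrist_force: [1.5, 2.6, -1.3]
gripper_width: 0.006
finger_force: 1.3
```

```bash
cat > look.py <<'E'
from plan import *; from meas import *
s=ctrl.read_state();print(s["position"],s["ee_rot"][2],s["wrist_force"])
im=ctrl.get_image("top")
a,p=polar(im,C,.036,.04,.066);k=(a>-.9)&(a<1.2);i=peak(a[k],p[k],1);print("index",i,p[k].max(),np.median(p[k]))
E
python3 - <<'E'
from look import *
save(im,"t2.png");cv2.imwrite("pics/t2c.png",cv2.resize(cv2.imread("pics/t2.png")[110:270,160:360],(750,600)))
f=i+np.pi
for d in(0,.14,.28,.42,.56):
    q,y=tip(f+d,.015);print(round(f+d,3),rel(q,y,s))
E
```

```text
[0.46951239 0.04909916 0.04741936] 1.411119672692867 [ 1.53417277  2.56613641 -1.31565398]
index 1.1104791976107886 90.233864 64.15872
4.252 ([-5.06, 1.54, 0.14], -1.27)
4.392 ([-5.39, 2.07, 0.14], -1.41)
4.532 ([-5.66, 2.63, 0.14], -1.55)
4.672 ([-5.84, 3.23, 0.14], -1.69)
4.812 ([-5.93, 3.85, 0.14], -1.83)
```

View pics/t2c.png

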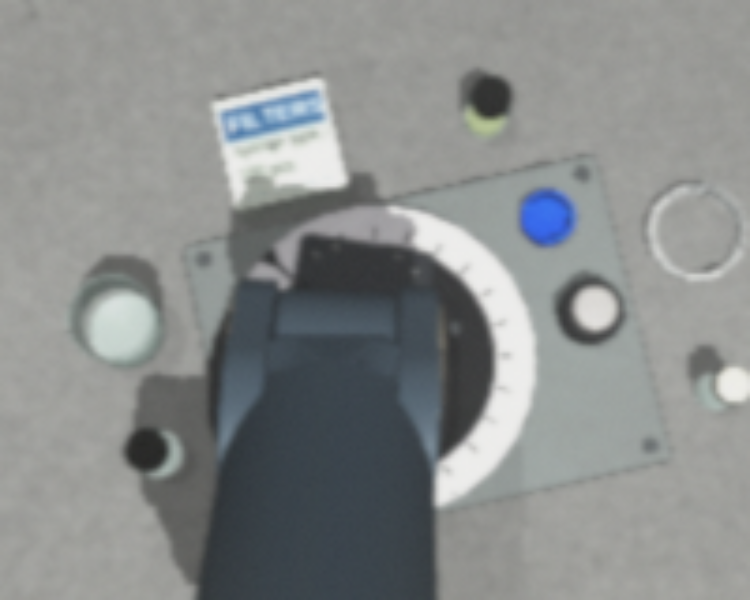

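The arm hides the index in the top view, and the contact force is about 3 N, which fits a push. I'll continue by known arm pose to about 0.15 rad short of the target, then back off and look.

```bash
python3 - <<'E'
from plan import *
s=ctrl.read_state()
for f in(3.12,3.26,3.4,3.5,3.55):
    q,y=tip(f,.015,z=.0474);print(f,rel(q,y,s))
E
```

```text
3.12 ([-0.53, -0.13, -0.0], -0.137)
3.26 ([-1.15, -0.21, -0.0], -0.277)
3.4 ([-1.77, -0.21, -0.0], -0.417)
3.5 ([-2.22, -0.15, -0.0], -0.517)
3.55 ([-2.44, -0.11, -0.0], -0.567)
```

{"name": "apply_moves", "arguments": {
  "offset": [
    [-0.5,-0.1,0],
    [-1.1,-0.2,0],
    [-1.7,-0.2,0],
    [-2.2,-0.2,0],
    [-2.4,-0.1,0]
  ],
  "turn": [-0.14,-0.28,-0.42,-0.52,-0.57],
  "claw": [-1,-1,-1,-1,-1]
}}

```text
time: 4.85
position: [0.4634, 0.0251, 0.0471]
ee_rot: [3.142, -0.001, 1.979]
wrist_force: [-1.1, 1.5, 1.3]
gripper_width: 0.003
finger_force: 0.9
```

```bash
python3 - <<'E'
from plan import *
s=ctrl.read_state();print(s["position"],s["ee_rot"][2]+np.pi/2,s["wrist_force"])
for f in(3.6,3.66,3.72,3.76,3.78):
    q,y=tip(f,.015,z=.0474);print(f,rel(q,y,s))
im=ctrl.get_image("scene");save(im,"s3.png");cv2.imwrite("pics/s3c.png",cv2.resize(cv2.imread("pics/s3.png")[150:280,200:360],(640,520)))
E
```

```text
[0.4634473  0.02505056 0.04706889] 3.5497177971228635 [-1.06675792  1.49254938  1.29264301]
3.6 ([-0.27, -0.0, -0.03], -0.05)
3.66 ([-0.53, -0.07, -0.03], -0.11)
3.72 ([-0.79, -0.13, -0.03], -0.17)
3.76 ([-0.97, -0.15, -0.03], -0.21)
3.78 ([-1.06, -0.16, -0.03], -0.23)
```

View pics/s3c.png

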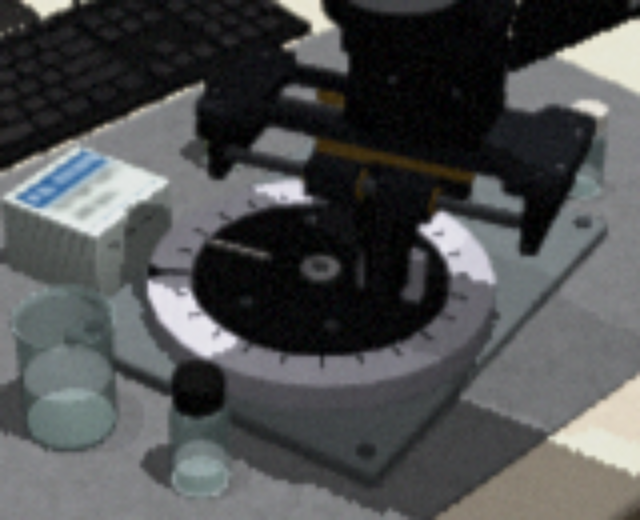

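The scene view shows the index line from (212,240) to (268,257), near the target line around (150–195,270), with the fingers at the fin. The scene camera can measure the angle directly.

```bash
cat > sc.py <<'E'
from plan import *; from meas import *
def scene():
    im=ctrl.get_image("scene"); H=HUB if HUB is not None else C
    a,p=polar(im,H,.036,.044,.068); k=(a>-.6)&(a<1.3); a2,p2=polar(im,H,.034,.078,.092); k2=(a2>.5)&(a2<1.1)
    i=peak(a[k],p[k],1); t=peak(a2[k2],p2[k2],-1)
    print("index %.3f target %.3f diff %.3f"%(i,t,t-i),"contrast",p[k].max()-np.median(p[k])); return im,i,t
HUB=None
im=ctrl.get_image("scene"); print("hub",backproj(im,(200+320/4,150+265/4),.039))
HUB=backproj(im,(200+320/4,150+265/4),.039)[:2]
E
python3 -c "
from sc import *
import sc
scene(); sc.HUB=C; scene()"
```

```text
hub [0.50974747 0.02638111 0.039     ]
index 0.391 target 0.805 diff 0.414 contrast 76.456726
index 0.364 target 0.787 diff 0.423 contrast 78.136444
```

```bash
python3 - <<'E'
from plan import *
s=ctrl.read_state()
for f in(3.64,3.72,3.8,3.86,3.9):
    q,y=tip(f,.015,z=.0474);print(f,rel(q,y,s))
E
```

```text
3.64 ([-0.43, -0.08, -0.06], -0.092)
3.72 ([-0.78, -0.15, -0.06], -0.172)
3.8 ([-1.13, -0.2, -0.06], -0.252)
3.86 ([-1.4, -0.21, -0.06], -0.312)
3.9 ([-1.57, -0.22, -0.06], -0.352)
```

{"name": "apply_moves", "arguments": {
  "offset": [
    [-0.4,-0.1,0],
    [-0.8,-0.15,0],
    [-1.1,-0.2,0],
    [-1.4,-0.2,0],
    [-1.5,-0.2,0]
  ],
  "turn": [-0.09,-0.17,-0.25,-0.31,-0.34],
  "claw": [-1,-1,-1,-1,-1]
}}

```text
time: 5.68
position: [0.4671, 0.0107, 0.0463]
ee_rot: [-3.14, -0.001, 2.319]
wrist_force: [-1.9, 0.7, -0.1]
gripper_width: 0.005
finger_force: 0.9
```

```bash
python3 - <<'E'
from sc import *
import sc
scene(); scene(); sc.HUB=C; scene()
s=ctrl.read_state();f=s["ee_rot"][2]+np.pi/2;print(f,s["wrist_force"])
for d in(.03,.06,.09):
    q,y=tip(f+d,.015,z=.0474);print(d,rel(q,y,s))
E
```

```text
hub [0.50974747 0.02638111 0.039     ]
index 0.704 target 0.805 diff 0.101 contrast 67.28046
index 0.705 target 0.806 diff 0.101 contrast 67.44577
index 0.676 target 0.787 diff 0.111 contrast 69.46499
3.8887332430305297 [-1.37840046 -0.14871842 -0.43993223]
0.03 ([-0.19, -0.08, -0.1], -0.03)
0.06 ([-0.32, -0.12, -0.1], -0.06)
0.09 ([-0.45, -0.15, -0.1], -0.09)
```

{"name": "apply_moves", "arguments": {
  "offset": [
    [-0.1,0,0],
    [-0.2,0,0],
    [-0.3,0,0],
    [-0.35,0,0],
    [-0.35,0,0]
  ],
  "turn": [-0.03,-0.05,-0.07,-0.08,-0.08],
  "claw": [-1,-1,-1,-1,-1]
}}

```text
time: 6.5
position: [0.4707, 0.0082, 0.0465]
ee_rot: [3.141, 0.0, 2.399]
wrist_force: [-2.9, 0.4, 0.2]
gripper_width: -0.001
finger_force: 0.9
```

```bash
python3 - <<'E'
from sc import *
import sc
scene(); scene(); sc.HUB=C; scene()
s=ctrl.read_state();print(s["position"],s["wrist_force"])
im=ctrl.get_image("top");save(im,"t4.png");print(angles(im,C))
E
```

```text
hub [0.50974747 0.02638111 0.039     ]
index 0.806 target 0.806 diff 0.000 contrast 64.636505
index 0.805 target 0.805 diff 0.000 contrast 64.61864
index 0.778 target 0.787 diff 0.010 contrast 64.5983
[0.47075275 0.00839372 0.04655069] [-1.38650128  0.28162876 -0.03438315]
(np.float64(2.690971924080455), np.float64(2.9444757640059622))
```

Index is on the line by the scene view. I'll back off along the tool's +x, rise, and then check from the top.

{"name": "apply_moves", "arguments": {
  "offset": [
    [0.8,0,0],
    [1.5,0,0],
    [1.5,0,-4],
    [1.5,0,-9],
    [1.5,0,-10]
  ],
  "turn": [0,0,0,0,0],
  "claw": [-1,-1,-1,-1,-1]
}}

```text
time: 7.38
position: [0.4617, 0.0191, 0.1497]
ee_rot: [3.136, 0.005, 2.399]
wrist_force: [0.1, 0.1, -0.7]
gripper_width: 0.009
finger_force: 0.0
```

```bash
python3 - <<'E'
from sc import *
scene()
s=ctrl.read_state();print(s["position"])
print(rel([*LOCK,.15],1.4,s))
E
```

```text
hub [0.50974747 0.02638111 0.039     ]
index 0.806 target 0.796 diff -0.010 contrast 61.580532
[0.46021936 0.01894806 0.14761183]
([-14.15, -3.92, -0.22], 0.999)
```

{"name": "apply_moves", "arguments": {
  "offset": [
    [-4.7,-1.3,0],
    [-9.4,-2.6,0],
    [-14.1,-3.9,0],
    [-14.1,-3.9,0],
    [-14.1,-3.9,0]
  ],
  "turn": [0.18,0.36,0.54,0.72,0.9],
  "claw": [-1,-1,-1,-1,-1]
}}

```text
time: 8.1
position: [0.5359, -0.1061, 0.1442]
ee_rot: [-3.138, 0.001, 1.491]
wrist_force: [-0.5, -0.6, 0.2]
gripper_width: 0.005
finger_force: 0.0
```

```bash
python3 - <<'E'
from sc import *
scene();scene()
im=ctrl.get_image("top");print(measure(im))
for c in(C,measure(im)[:2]):
    a,p=polar(im,c,.036,.04,.068);k=(a>.5)&(a<1.1);a2,p2=polar(im,c,.034,.077,.093);k2=(a2>.5)&(a2<1.1)
    print("top idx",peak(a[k],p[k],1),"tgt",peak(a2[k2],p2[k2],-1))
save(im,"t5.png");cv2.imwrite("pics/t5c.png",cv2.resize(cv2.imread("pics/t5.png")[110:270,160:360],(750,600)))
s=ctrl.read_state();print(s["position"],s["ee_rot"]);print(rel([*LOCK,.056],s["ee_rot"][2],s))
E
```

```text
hub [0.50974747 0.02638111 0.039     ]
index 0.804 target 0.806 diff 0.002 contrast 112.155426
index 0.805 target 0.806 diff 0.001 contrast 113.192116
[0.53111653 0.06581271 0.0121992 ]
top idx 0.7988246834354376 tgt 0.8064886854338158
top idx 1.069033093016066 tgt 1.0399876145662128
[ 0.5362054  -0.10514946  0.14516691] [-3.13911522e+00  2.06178930e-04  1.50235342e+00]
([-0.03, 0.2, 8.92], -0.0)
```

View pics/t5c.png

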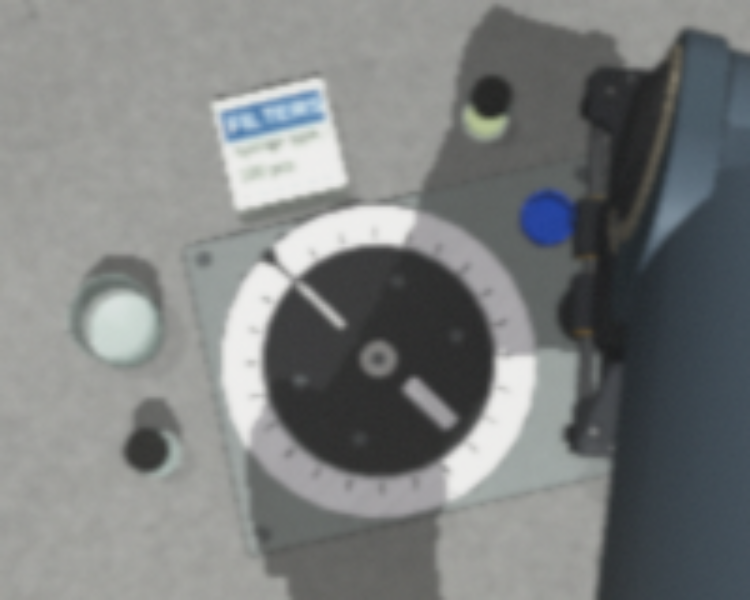

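The top view shows the white index, (345,325) to (290,275), collinear with the arrow line. The error is below 0.01 rad, about 0.6 mm. Next is the button.

{"name": "apply_moves", "arguments": {
  "offset": [
    [0,0.2,5],
    [0,0.2,8],
    [0,0.2,8.8],
    [0,0.2,8.8],
    [0,0.2,8.8]
  ],
  "turn": [0,0,0,0,0],
  "claw": [-1,-1,-1,-1,-1]
}}

```text
time: 8.93
position: [0.54, -0.1059, 0.0598]
ee_rot: [3.139, -0.0, 1.499]
wrist_force: [0.5, -0.1, 1.1]
gripper_width: 0.004
finger_force: 0.0
```

{"name": "apply_moves", "arguments": {
  "offset": [
    [0,0,0.4],
    [0,0,0.7],
    [0,0,1.0],
    [0,0,1.2],
    [0,0,1.2]
  ],
  "turn": [0,0,0,0,0],
  "claw": [-1,-1,-1,-1,-1]
}}

```text
time: 9.55
position: [0.5392, -0.1057, 0.0465]
ee_rot: [3.141, -0.0, 1.499]
wrist_force: [-0.1, 0.0, 1.7]
gripper_width: 0.003
finger_force: 0.8
```

{"name": "apply_moves", "arguments": {
  "offset": [
    [0,0,0.2],
    [0,0,0.3],
    [0,0,0.4],
    [0,0,0.5],
    [0,0,0.5]
  ],
  "turn": [0,0,0,0,0],
  "claw": [-1,-1,-1,-1,-1]
}}

```text
time: 10.18
position: [0.5392, -0.1057, 0.0424]
ee_rot: [3.141, -0.001, 1.499]
wrist_force: [-3.0, 1.3, 10.4]
gripper_width: 0.006
finger_force: 5.2
```

{"name": "apply_moves", "arguments": {
  "offset": [
    [0,0,0.1],
    [0,0,0.1],
    [0,0,0.2],
    [0,0,0.2],
    [0,0,0.2]
  ],
  "turn": [0,0,0,0,0],
  "claw": [-1,-1,-1,-1,-1]
}}

```text
time: 10.8
position: [0.5392, -0.1057, 0.0422]
ee_rot: [3.141, -0.001, 1.499]
wrist_force: [-7.5, 1.6, 25.8]
gripper_width: 0.003
finger_force: 12.7
```

Force rose to 26 N with no further travel at z = 0.042, so the button is on its stop. Lifting off.

{"name": "apply_moves", "arguments": {
  "offset": [
    [0,0,-1],
    [0,0,-4],
    [0,0,-8],
    [0,0,-12],
    [0,0,-12]
  ],
  "turn": [0,0,0,0,0],
  "claw": [-1,-1,-1,-1,-1]
}}

```text
time: 11.42
position: [0.5409, -0.1063, 0.1621]
ee_rot: [3.136, 0.0, 1.499]
wrist_force: [0.3, 0.2, -0.1]
gripper_width: 0.004
finger_force: 0.0
```

```bash
python3 - <<'E'
from sc import *
scene();scene()
im=ctrl.get_image("top")
a,p=polar(im,C,.036,.04,.068);k=(a>.5)&(a<1.1);a2,p2=polar(im,C,.034,.077,.093);k2=(a2>.5)&(a2<1.1)
i,t=peak(a[k],p[k],1),peak(a2[k2],p2[k2],-1);print("top",i,t)
s=ctrl.read_state();print(s["position"],s["wrist_force"])
if abs(i-t)<.03: print(ctrl.hand_in())
E
```

```text
hub [0.50974747 0.02638111 0.039     ]
index 0.805 target 0.806 diff 0.001 contrast 114.55416
index 0.805 target 0.806 diff 0.001 contrast 113.00639
top 0.7987436365403792 0.8064945121668327
[ 0.53784895 -0.10549762  0.15800683] [ 0.44440816  0.28385942 -0.00762673]
the job is handed in; nothing more can be done
None
```

I turned the dial until the index line was on the target line (within about 0.6 mm), pressed the lock button to its stop, moved the arm clear and handed the job in at about 12 s; no verdict was returned.

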